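# Load the sample tray and lock it into the autosampler dock

### The arm

A 6-joint arm with a two-finger parallel gripper is mounted at the origin on the work surface. World frame = base frame: x ahead of the robot, y to its left, z up, the work surface at z = 0. Lengths are in m, angles in degrees, forces in N, time in s.
With the tool pointing down it reaches from about 0.325 to 0.775 m from the base axis. Payload 5.5 kg.
Tool frame: the origin (TCP) lies at the centre of the arm's flange, where the gripper is bolted on; the fingertips stand 182 mm ahead of it and the grasp point (between the pads) lies 163 mm ahead of it; z points along the fingers, y is the line along which they close (so a half turn about z gives the same grasp; the last joint's range is limited). The gripper opens to 88 mm and grips with 3 to 60 N. Pads are 20 mm wide; open, the fingers measure 115 mm over their backs; the gripper's body (75 mm by 178 mm) begins 61 mm behind the grasp point.
Start: joints at [-80.541, 5.22, 70.514, -0, 104.267, -3.249], TCP at [0.132, -0.585, 0.405] pointing down, gripper open.
Joint ranges: [-164.24, 164.24], [-49.07, 125.15], [9.68, 141.18], [-86.29, 266.29], [3.28, 154.24], [-151.56, 151.56]. Speed limits (degrees/s): [147.25, 147.25, 172.46, 180, 180, 180].

### API

Orientations are given as [roll, pitch, yaw] about the fixed x, y, z axes, in that order (R = Rz(yaw) Ry(pitch) Rx(roll)).
In Python, from station import r gives the robot as it stands. The module is installed in compiled form; this text tells all that it offers. Calls block until the motion is done:
- r.reach(position, orientation): joint-space move of the TCP to a pose.
- r.servo_line(position, rotation=None, speed=0.15): straight line of the TCP; rotation=None keeps the orientation; speed is the mean speed in m/s.
- r.move_joints(angles): joint-space move.
- r.let_go() and r.grab(squeeze=None): open the fingers fully, or close them until they stop; squeeze is the grip in N (None keeps the last).
- r.wait(seconds).
- r.inverse_kinematics(position, orientation): joint angles nearest the present ones, or None.
- r.sense(): the state.
- r.snapshot(name): name is "scene" or "top" or "wrist"; returns a dict with "frame" (420x560x3 uint8, red, green, blue), "fx", "fy", "cx", "cy" (pixels), "dist_coeffs" ([k1, k2, p1, p2, k3] as OpenCV has them; the pictures are not rectified), "R" (3x3) and "t" (3): a world point X has camera coordinates R X + t. Camera axes: x right, y down, z forward; pixel columns grow to the right and rows downward; lengths in m; the calibration is good to about 2 mm. A picture is of the moment at which its call begins. There is no depth.
A pose or a line that the arm cannot do raises r.IKError and nothing moves.
- r.hand_in(): hands the job in; it is judged then, once.
The state is a dict: "clock": time; "joints": joint angles; "joint_vel": joint speeds; "joint_torque": joint torques, N m; "tcp_pos": TCP position; "orientation": TCP orientation; "contact_force": force on the tool from outside, world axes, zero at the start; "torque": the same for the moment, N m; "opening": finger opening in m; "gripper_force": force on a finger pad.
Only numpy, scipy, OpenCV 4.12 (cv2) and the standard library are available. Lean on these libraries where they do the work, as an engineer would, in place of code of your own. Each camera call takes 0.05 s, during which the arm holds its last target. There are 200 camera calls.

### The job

Stand every sample jar that is on the bench upright in a pocket of the sample tray, one to a pocket, and set the dock's selector to LOAD (pull the orange knob up, turn it to the green dot and let it drop into its detent). Then take the loaded tray by its blue fin or push it, and slide it fully home into the dock, and only then pull the selector again, turn it back to LOCK (red dot) and let it drop in, so that the yellow arm holds the tray in. Leave the solvent bottle, the beaker and the spanner where they are.

Things in the scene. Friction and masses are not known exactly. Their poses are not given: they have to be found in the camera images.
- tray: loose sample tray, 0.3 kg, slides flat on the bench. Floor plate 184 (x) by 146 (y) by 5 mm thick, 11 mm side flanges outside the white pocket walls (4 mm thick, top 30 mm above the bench). 3 x 2 pockets 56 mm square, centres at x = -60, 0, 60, y = -30, 30 mm, floor at z = 5 mm. Origin: middle of the plate (fin not counted), underside; z up. The +x end enters the dock first
- tray_fin (a point): middle of the tray's blue upright fin, by which it is pushed, at tray x = -117, y = 0, z = 50 mm; axes as the tray's. The fin stands behind the tray's -x end: 46 mm long along x, 14 mm thick along y (pinch along y), top 72 mm above the bench
- dock: fixed tray dock: roofless slot on the bench without a floor of its own, rails 13 mm high, 153 mm apart (lips overhang the flanges from 9.5 mm up, 133 mm between the lips, starting 18 mm inside), low guides flaring out 42 mm before the mouth, white housing 130 mm high behind. Back stop 184 mm in. Origin: on the bench in the middle of the mouth; x points the way the tray goes in, z up
- dock_home (a point): point on the bench where the tray's origin lies when the tray is fully home against the back stop: 92 mm in from the mouth on the dock's x axis. Axes as the dock's
- selector (a joint): angle of the selector, rad: an orange bar knob on a white box beside the mouth (upright axis at dock x = -10, y = 115 mm). 0 = LOCK (red dot, the yellow arm bars the mouth), 1.22 = LOAD (green dot, arm swung aside). Grows clockwise seen from above. A detent (0.05 rad play) at both; turns only while pulled up; let go between them it stays up. Friction 0.03 N m
- selector_pull (a joint): how far the knob is pulled up, m: 0 = down in a detent; turns freely from 0.010, stops at 0.016. A spring of 4 N (down) to 8 N (up) plus 0.15 kg of weight pulls it back. The yellow arm turns and rises with the knob: it reaches 70 mm from the axis, 14 to 28 mm above the bench when down, and then stands 4 mm behind the end wall of a tray that is home
- selector_grip (a point): grip point on the knob's axis, 108 mm above the bench when down. The knob is an upright bar 52 mm long, 16 mm thick, 88 to 122 mm above the bench (top of the box below it: 84 mm). The point's x axis runs along the bar and points as the yellow arm does, y across it (pinch along y), z up. At LOCK x points along the dock's -y, at LOAD 1.22 rad clockwise from there
- jar1: capped sample jar: amber body 46 mm across and 48 mm high with a paper label, then a blue cap 32 mm across from 48 to 88 mm (grip it by the cap), 0.07 to 0.14 kg. Origin: centre of its underside, z up. Stands on the bench at the start; up to two of the six may be absent
- jar2: capped sample jar: amber body 46 mm across and 48 mm high with a paper label, then a blue cap 32 mm across from 48 to 88 mm (grip it by the cap), 0.07 to 0.14 kg. Origin: centre of its underside, z up. Stands on the bench at the start; up to two of the six may be absent
- jar3: capped sample jar: amber body 46 mm across and 48 mm high with a paper label, then a blue cap 32 mm across from 48 to 88 mm (grip it by the cap), 0.07 to 0.14 kg. Origin: centre of its underside, z up. Stands on the bench at the start; up to two of the six may be absent
- jar4: capped sample jar: amber body 46 mm across and 48 mm high with a paper label, then a blue cap 32 mm across from 48 to 88 mm (grip it by the cap), 0.07 to 0.14 kg. Origin: centre of its underside, z up. Stands on the bench at the start; up to two of the six may be absent
- jar5: capped sample jar: amber body 46 mm across and 48 mm high with a paper label, then a blue cap 32 mm across from 48 to 88 mm (grip it by the cap), 0.07 to 0.14 kg. Origin: centre of its underside, z up. Stands on the bench at the start; up to two of the six may be absent
- jar6: capped sample jar: amber body 46 mm across and 48 mm high with a paper label, then a blue cap 32 mm across from 48 to 88 mm (grip it by the cap), 0.07 to 0.14 kg. Origin: centre of its underside, z up. Stands on the bench at the start; up to two of the six may be absent
- solvent: bystander: clear glass solvent bottle with a blue cap, 70 mm across, 170 mm high; origin at the centre of its underside
- beaker: bystander: glass beaker, 68 mm across, 85 mm high; origin at the centre of its underside
- wrench: bystander: steel spanner 160 mm long lying on the bench along its own x

How it is judged (in metres and radians):
On the way, in this order (a step that is already met when the one before it is completed fails the run):
1. selector dropped into the LOAD detent (value of joint selector above 1.1 rad and value of joint selector_pull below 0.003 m), for 0.2 s.
2. tray fully home in the dock with every jar standing in a pocket (all of step 1 and x of tray in the frame of dock_home between -0.005 and 0.004 m and y of tray in the frame of dock_home between -0.006 and 0.006 m and angle between the x axis of tray and the x axis of dock, either way round below 0.06 rad and height (world z) of tray below 0.006 m and x of jar1 in the frame of tray between -0.09 and 0.09 m and y of jar1 in the frame of tray between -0.06 and 0.06 m and z of each of jar1, jar2, jar3, jar4, jar5, jar6 in the frame of tray below 0.011 m and angle between each of jar1, jar2, jar3, jar4, jar5, jar6's own z axis and vertical below 0.15 rad and x of jar2 in the frame of tray between -0.09 and 0.09 m and y of jar2 in the frame of tray between -0.06 and 0.06 m and x of jar3 in the frame of tray between -0.09 and 0.09 m and y of jar3 in the frame of tray between -0.06 and 0.06 m and x of jar4 in the frame of tray between -0.09 and 0.09 m and y of jar4 in the frame of tray between -0.06 and 0.06 m and x of jar5 in the frame of tray between -0.09 and 0.09 m and y of jar5 in the frame of tray between -0.06 and 0.06 m and x of jar6 in the frame of tray between -0.09 and 0.09 m and y of jar6 in the frame of tray between -0.06 and 0.06 m), for 0.3 s.
3. selector dropped into the LOCK detent (value of joint selector between -0.1 and 0.12 rad and value of joint selector_pull below 0.003 m), for 0.2 s.
At the end, for the whole second after the job is handed in: every jar present stands upright (0.15 rad) on a pocket floor; the tray is fully home (origin within 5 mm of dock_home along the slot, 6 mm across, flat, aligned within 0.06 rad); the selector is down in the LOCK detent (-0.1 to 0.12 rad, pulled up under 3 mm); tray at rest (all of step 3 and x of tray in the frame of dock_home between -0.005 and 0.004 m and y of tray in the frame of dock_home between -0.006 and 0.006 m and angle between the x axis of tray and the x axis of dock, either way round below 0.06 rad and height (world z) of tray below 0.006 m and x of jar1 in the frame of tray between -0.09 and 0.09 m and y of jar1 in the frame of tray between -0.06 and 0.06 m and z of each of jar1, jar2, jar3, jar4, jar5, jar6 in the frame of tray below 0.011 m and angle between each of jar1, jar2, jar3, jar4, jar5, jar6's own z axis and vertical below 0.15 rad and x of jar2 in the frame of tray between -0.09 and 0.09 m and y of jar2 in the frame of tray between -0.06 and 0.06 m and x of jar3 in the frame of tray between -0.09 and 0.09 m and y of jar3 in the frame of tray between -0.06 and 0.06 m and x of jar4 in the frame of tray between -0.09 and 0.09 m and y of jar4 in the frame of tray between -0.06 and 0.06 m and x of jar5 in the frame of tray between -0.09 and 0.09 m and y of jar5 in the frame of tray between -0.06 and 0.06 m and x of jar6 in the frame of tray between -0.09 and 0.09 m and y of jar6 in the frame of tray between -0.06 and 0.06 m and linear speed of tray below 0.05 m/s); the robot touches nothing.
It fails at once if the solvent was moved more than 40 mm or knocked over (distance of solvent from where it was at the start of the episode above 0.04 m or angle between solvent's own z axis and vertical above 0.5 rad).
It fails at once if the beaker was moved more than 40 mm or knocked over (distance of beaker from where it was at the start of the episode above 0.04 m or angle between beaker's own z axis and vertical above 0.5 rad).
It fails at once if the wrench was moved more than 40 mm or knocked over (distance of wrench from where it was at the start of the episode above 0.04 m or angle between wrench's own z axis and vertical above 0.5 rad).
Of jar1, jar2, jar3, jar4, jar5, jar6 only 4 to 6 are there at a start; the rules pass over those that are not, and their reading is None.
At some moment in a run one of jar1, jar2, jar3, jar4, jar5, jar6 may be knocked a few centimetres aside while the robot is not near it.
Once in a run the grip may slacken for a moment while it holds something.
It also fails if it takes over 210 s, if anything falls off the work surface, if the arm or the gripper's body presses on something with over 40 N, if the wrist force passes 120 N, or if a joint passes its speed limit or range.

## Working session

There is one attempt and no reset: what is moved stays moved. The work goes in short steps, each a Python script; the robot and the scene stay as the last script left them, time stands still between calls to the robot, and variables do not carry over. Pictures are saved under pics/ and viewed, at most 14 in all, crops included, and the job is handed in when it is done.

```bash
mkdir -p pics; cat > h.py <<'E'
import numpy as np, cv2
from station import r
def snap(name, save=None):
    s=r.snapshot(name)
    s['K']=np.array([[s['fx'],0,s['cx']],[0,s['fy'],s['cy']],[0,0,1.]]); s['D']=np.array(s['dist_coeffs'],float)
    s['R']=np.array(s['R']); s['t']=np.array(s['t'])
    if save: cv2.imwrite('pics/'+save,s['frame'][:,:,::-1])
    return s
def cast(s,px,z):
    p=cv2.undistortPoints(np.array(px,float).reshape(-1,1,2),s['K'],s['D']).reshape(-1,2)
    d=np.c_[p,np.ones(len(p))]@s['R']; c=-s['R'].T@s['t']
    return (c+d*((z-c[2])/d[:,2])[:,None])[:,:2]
def proj(s,X):
    return cv2.projectPoints(np.array(X,float).reshape(-1,1,3),cv2.Rodrigues(s['R'])[0],s['t'],s['K'],s['D'])[0].reshape(-1,2)
E
python3 - <<'E'
from h import *
for n in('top','scene'):
    s=snap(n,n+'0.png'); print(n,-s['R'].T@s['t'],s['R'][2],s['fx'])
print(r.sense())
E
```

```text
top [0.41265048 0.04328289 1.01945882] [ 0.20564683  0.01414701 -0.97852401] 380.05431103720434
scene [ 0.9854975  -0.49456946  0.98133589] [-0.33740837  0.48353597 -0.80768097] 492.3841512533281
{'clock': 0.1, 'joints': array([-8.05412367e+01,  5.25732902e+00,  7.05741934e+01, -3.97120387e-04,
        1.04266882e+02, -3.24718553e+00]), 'joint_vel': array([ 0.00682966, -0.03936332, -0.13357671, -0.02726379, -0.02955336,
       -0.03326127]), 'joint_torque': array([ 2.45622068e-03, -4.47857738e+01, -4.07568955e+01,  7.00953067e-02,
        2.84249632e-02, -1.08845363e-04]), 'tcp_pos': array([ 0.13198851, -0.58535033,  0.40364275]), 'orientation': array([-1.79901732e+02, -5.18954521e-03,  1.27058469e+01]), 'contact_force': array([ 0.0892222 ,  0.76120861, -0.12664796]), 'torque': array([-0.03738571,  0.0303017 ,  0.05297609]), 'gripper_force': 0.0, 'opening': 0.08801305224672974}
```

View pics/top0.png

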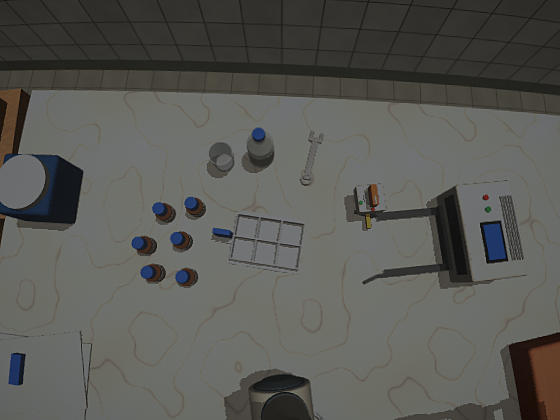

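View pics/scene0.png

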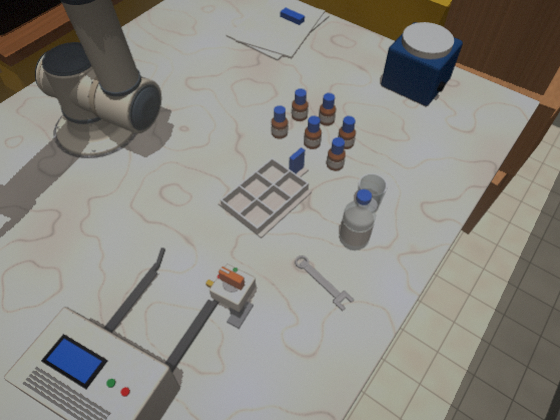

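The top view shows six jars around (135-195, 200-285), the tray at (267,243) with its fin at (222,233), the beaker (221,157), the solvent bottle (260,147) and the spanner (312,158). The dock's mouth is near (370,245), with the selector at (372,197) and the housing on the right.

```bash
cat >> h.py <<'E'
def blobs(s,lo,hi,amin=15):
    hsv=cv2.cvtColor(s['frame'],cv2.COLOR_RGB2HSV)
    m=cv2.inRange(hsv,lo,hi); n,_,st,c=cv2.connectedComponentsWithStats(m)
    return [(c[i],st[i]) for i in range(1,n) if st[i,4]>=amin], m
BLUE=((105,130,50),(125,255,255))
E
python3 - <<'E'
from h import *
top=snap('top');sc=snap('scene')
for nm,lo,hi,z in(('blue',*BLUE,.070),('orange',(5,150,80),(16,255,255),.108),('yellow',(20,150,80),(32,255,255),.021)):
  for s,n in((top,'top'),(sc,'sc')):
    for c,st in blobs(s,lo,hi,6)[0]:
        print(nm,n,c.round(1),st,cast(s,[c],z)[0].round(4))
f=top['frame'][:,:,::-1]
a=cv2.resize(f[190:290,120:320],(800,400),interpolation=cv2.INTER_CUBIC);
b=cv2.resize(f[170:300,340:540],(800,520),interpolation=cv2.INTER_CUBIC);
cv2.imwrite('pics/a.png',cv2.convertScaleAbs(a,alpha=1.6));cv2.imwrite('pics/b.png',cv2.convertScaleAbs(b,alpha=1.6))
E
```

```text
blue top [258.1 133.6] [252 128  13  12 122] [0.7999 0.1199]
blue top [  9.3 156.6] [  3 154  18  10  52] [0.7077 0.8152]
blue top [ 40.  188.8] [  0 155  58  60 665] [0.6199 0.7007]
blue top [190.2 202.4] [185 197  12  12 112] [0.6038 0.2825]
blue top [158.  207.9] [152 202  13  12 113] [0.5849 0.3653]
blue top [494.1 241.3] [483 223  23  37 601] [ 0.5411 -0.5068]
blue top [221.3 231.3] [213 228  18   8  93] [0.5335 0.1962]
blue top [176.3 237.7] [171 232  12  13 118] [0.5109 0.3092]
blue top [137.4 242.4] [132 237  12  12 118] [0.4931 0.4085]
blue top [146.4 271.8] [141 266  12  13 125] [0.4211 0.3766]
blue top [181.5 276.3] [176 270  12  13 126] [0.4156 0.2864]
blue top [ 14.4 368.9] [  9 354  12  31 301] [0.1506 0.7012]
blue sc [292.2  15.6] [281   8  23  16 201] [0.183  0.6675]
blue sc [425.1  55.4] [389  35  73  43 681] [0.6137 0.7419]
blue sc [413.2  65.8] [412  65   4   3   6] [0.6079 0.6772]
blue sc [401.8  70.6] [398  68   8   5  12] [0.5915 0.6381]
blue sc [410.6  71.4] [409  70   4   4   7] [0.6136 0.6502]
blue sc [401.7  75.3] [400  74   4   4   6] [0.6013 0.6193]
blue s
[... 994 characters left out ...]
56.6 377.8] [554 374   6  10  19] [ 0.206  -0.6435]
orange top [550.4 379. ] [549 377   4   5  11] [ 0.2038 -0.626 ]
orange top [553.5 406. ] [548 385  12  35 178] [ 0.1383 -0.6356]
orange top [557.8 391.6] [556 384   4  17  34] [ 0.1725 -0.6473]
orange top [546.7 411.3] [546 409   2   5   6] [ 0.1264 -0.6168]
orange sc [32.4 30.6] [   0    4   69   53 1354] [-0.3399  0.0956]
orange sc [232.8 276.2] [219 271  24  12 114] [ 0.6405 -0.175 ]
yellow top [368.2 222.1] [366 217   5  11  40] [ 0.5842 -0.1854]
yellow sc [383.   12.8] [ 300    0  152   40 3036] [0.3751 0.9301]
yellow sc [10.3 78.7] [  0  66  23  26 197] [-0.3289 -0.0316]
yellow sc [209.3 282.4] [207 281   6   4  16] [ 0.5753 -0.185 ]
```

View pics/a.png

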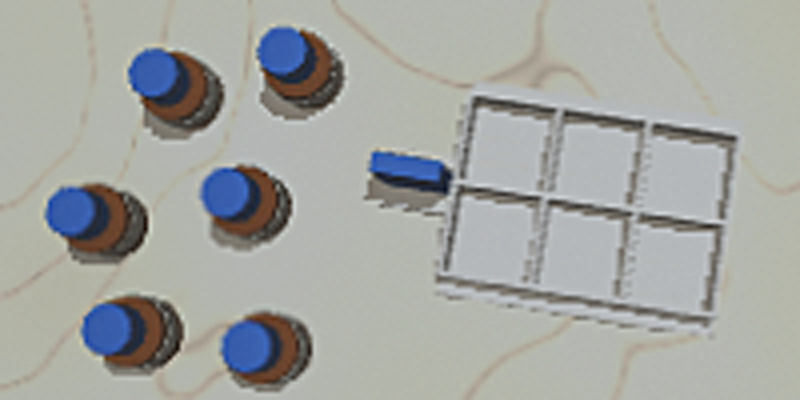

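View pics/b.png

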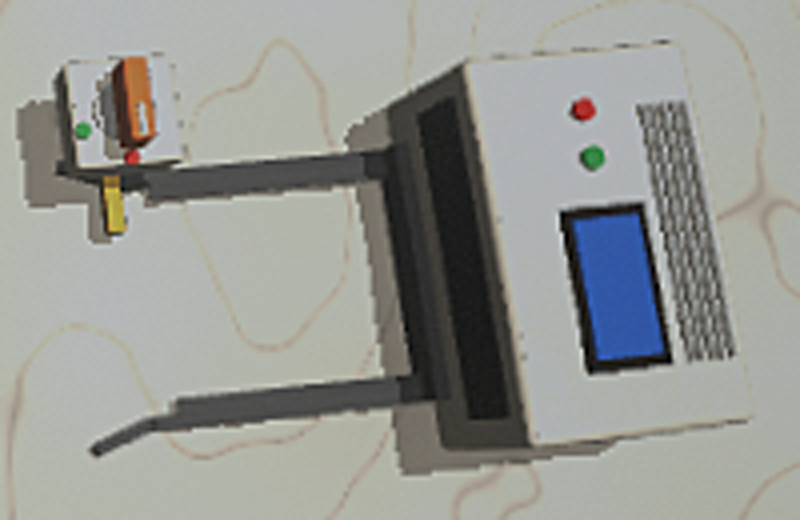

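The first crop shows the six caps and the tray pockets clearly. The second shows the knob at LOCK, with the bar along the image vertical and the yellow arm pointing down to (115,205); the rails run from (150,190) and (175,410) to the housing. Next, wrist views.

```bash
python3 - <<'E'
from h import *
r.reach([0.50,-0.23,0.42],[180,0,0]); s=snap('wrist','w1.png'); print(-s['R'].T@s['t'],s['R'])
r.reach([0.50,0.12,0.42],[180,0,0]); s=snap('wrist','w2.png'); print(-s['R'].T@s['t'],r.sense()['clock'],r.sense()['joints'])
a=cv2.imread('pics/w1.png');b=cv2.imread('pics/w2.png')
cv2.imwrite('pics/w12.png',cv2.convertScaleAbs(cv2.resize(np.vstack([a,b]),(400,600),interpolation=cv2.INTER_AREA),alpha=1.5))
np.savez('w2.npz',**{k:s[k] for k in('frame','K','D','R','t')})
E
```

```text
[ 0.58336843 -0.23151614  0.39921725] [[-3.49119518e-05 -9.99999987e-01  1.59101746e-04]
 [-9.52180906e-01  8.18536156e-05  3.05534803e-01]
 [-3.05534812e-01 -1.40826828e-04 -9.52180896e-01]]
[0.58392419 0.11832216 0.39928185] 3.475 [ 9.58701230e+00 -7.76934704e+00  8.17602218e+01 -2.54997761e-02
  1.06013514e+02  9.96794873e+01]
```

View pics/w1.png

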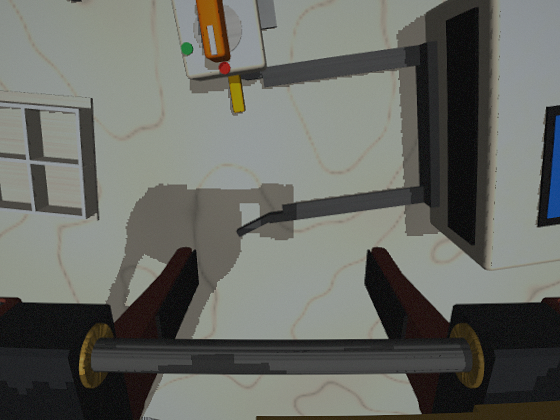

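View pics/w2.png

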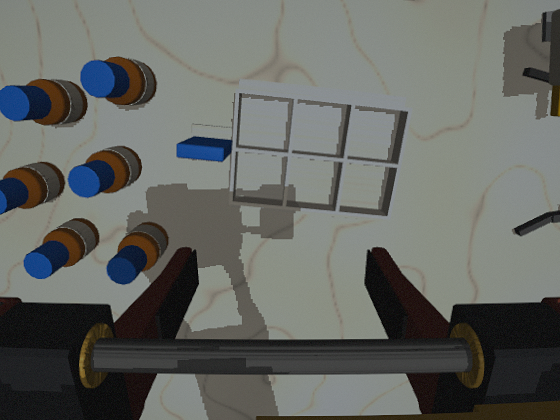

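w1: green dot (187,49), red dot (225,69), yellow arm (237,95), upper rail (265,78)-(420,55), lower rail (285,212)-(425,195). w2: tray corners about (240,82), (408,110), (388,215), (230,203), with the fin top at (203,149).

```bash
python3 - <<'E'
from h import *
im=cv2.imread('pics/w1.png'); g=cv2.cvtColor(im,cv2.COLOR_BGR2GRAY)
for c in(290,320,350,380,400): print(c,g[40:92,c][::1].tolist()); print('   ',g[190:225,c].tolist())
print(im[100:110:3,230:245:3].tolist())
E
```

```text
290 [148, 149, 149, 147, 147, 148, 147, 144, 144, 144, 142, 141, 139, 140, 139, 142, 141, 143, 145, 145, 147, 149, 143, 99, 65, 67, 68, 66, 70, 69, 67, 64, 65, 67, 66, 66, 66, 66, 69, 66, 66, 68, 64, 67, 93, 148, 152, 148, 149, 149, 149, 149]
    [101, 103, 101, 101, 102, 101, 102, 99, 102, 102, 102, 103, 104, 76, 42, 34, 39, 41, 40, 40, 42, 39, 37, 40, 38, 41, 44, 42, 40, 44, 62, 95, 104, 101, 100]
320 [149, 147, 147, 150, 146, 147, 149, 149, 148, 148, 149, 148, 149, 148, 149, 148, 150, 152, 131, 58, 67, 70, 65, 69, 70, 68, 68, 69, 67, 68, 66, 67, 66, 67, 67, 69, 66, 66, 64, 87, 126, 136, 147, 151, 150, 151, 149, 150, 151, 151, 150, 150]
    [151, 152, 153, 151, 151, 155, 151, 155, 122, 61, 48, 64, 64, 62, 63, 62, 62, 64, 62, 61, 62, 61, 61, 60, 63, 58, 95, 143, 154, 152, 151, 150, 145, 136, 133]
350 [149, 148, 148, 149, 148, 149, 148, 149, 148, 147, 149, 149, 150, 153, 104, 62, 69, 68, 66, 68, 71, 67, 64, 66, 68, 67, 69, 70, 69, 69, 69, 66, 67, 65, 81, 100, 97, 120, 151, 150, 151, 150, 150, 150, 150, 149, 149, 149, 151, 152, 150, 151]
    [152, 152, 152, 155, 121, 62, 46, 65, 63, 6
[... 516 characters left out ...]
9]
400 [94, 96, 97, 97, 95, 97, 99, 80, 64, 63, 63, 66, 63, 67, 61, 63, 66, 67, 66, 67, 68, 69, 65, 62, 66, 65, 67, 67, 83, 100, 95, 96, 98, 96, 96, 97, 95, 98, 98, 97, 94, 91, 94, 95, 96, 96, 99, 95, 96, 97, 96, 96]
    [57, 60, 60, 60, 64, 59, 62, 66, 63, 63, 61, 62, 62, 62, 60, 92, 140, 151, 148, 150, 147, 149, 150, 146, 144, 141, 132, 131, 141, 145, 145, 148, 149, 148, 149]
[[[92, 100, 103], [9, 137, 150], [10, 134, 149], [10, 136, 148], [7, 112, 146]], [[91, 97, 102], [7, 125, 151], [10, 134, 149], [10, 135, 149], [9, 117, 147]], [[90, 99, 103], [5, 111, 145], [10, 132, 150], [10, 135, 150], [10, 133, 151]], [[99, 106, 109], [31, 95, 114], [10, 131, 147], [10, 134, 149], [9, 137, 149]]]
```

```bash
python3 - <<'E'
from h import *
d=np.load('w2.npz'); w2={k:d[k] for k in d}
im=cv2.imread('pics/w2.png')[70:225,170:420]
cv2.imwrite('pics/tr.png',cv2.convertScaleAbs(cv2.resize(im,None,fx=3.2,fy=3.2,interpolation=cv2.INTER_CUBIC),alpha=1.4))
# w1 camera: same rotation, known centre
w1=dict(w2); R=np.array([[-3.49119518e-05,-.999999987,1.59101746e-04],[-.952180906,8.18536156e-05,.305534803],[-.305534812,-1.40826828e-04,-.952180896]])
w1['R']=R; w1['t']=-R@np.array([0.58336843,-0.23151614,0.39921725]); w1['frame']=cv2.imread('pics/w1.png')[:,:,::-1]
np.savez('w1.npz',**{k:w1[k] for k in('frame','K','D','R','t')})
U=cast(w1,[[320,79],[350,74],[380,70.8],[400,67.8]],.013);L=cast(w1,[[320,198.4],[350,194.5],[380,190.4]],.013)
print(U,L)
for P in(U,L):
    v=P[-1]-P[0]; print(np.degrees(np.arctan2(v[1],v[0])))
v=(U[-1]-U[0]);v/=np.linalg.norm(v); n=np.array([-v[1],v[0]]); print('gap',(U-L[0])@n)
b,m=blobs(w1,(5,150,80),(16,255,255),100); print([ (c,st,cast(w1,[c],.11)) for c,st in b])
b,m=blobs(w1,(20,150,80),(32,255,255),50); ys,xs=np.nonzero(m); P=cast(w1,np.c_[xs,ys],.028); vv=np.linalg.svd(P-P.mean(0))[2][0] if len(P)<3000 else 0; print('yellow',P.mean(0),vv, [b_[1] for b_ in b], proj(w1,[[.58,-.2,0]]))
print('back wall', cast(w1,[[440,60],[437,190]],.0))
E
```

```text
[[ 0.60219228 -0.27255833]
 [ 0.60739489 -0.30405015]
 [ 0.61090351 -0.33561622]
 [ 0.61417324 -0.35663256]] [[ 0.47094288 -0.27675218]
 [ 0.47567057 -0.31148389]
 [ 0.48063556 -0.34614474]]
-81.88969889778912
-82.0484305457215
gap [0.13052835 0.13123608 0.1302563  0.13052835]
[(array([210.98300971,  29.70873786]), array([196,   0,  30,  58, 412], dtype=int32), array([[ 0.6336047 , -0.17789877]]))]
yellow [ 0.42639451 -0.17321178] [-0.391937    0.91999206] [array([228,  75,  17,  38, 412], dtype=int32), array([ 79, 333,  13,  52, 220], dtype=int32), array([474, 360,  10,  27,  98], dtype=int32)] [[252.66356121 100.63494738]]
back wall [[ 0.62399733 -0.40423163]
 [ 0.47781648 -0.41947976]]
```

View pics/tr.png

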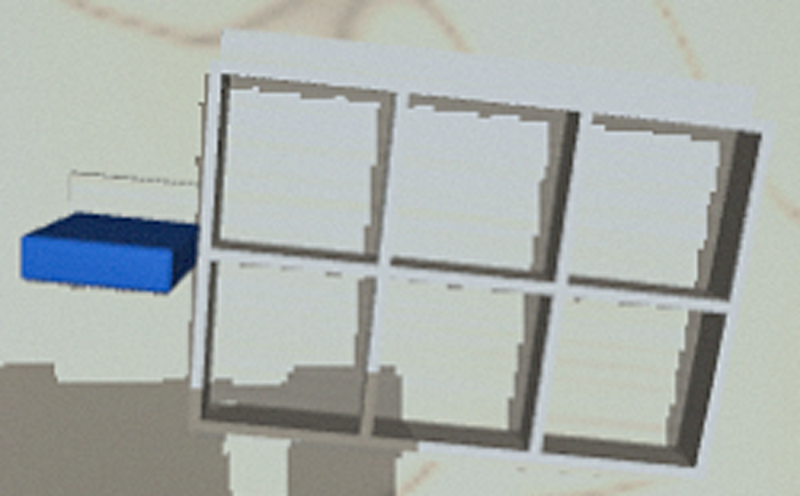

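The crop shows the tray's wall crossings: (382,264), (560,288), ends (208,253) and (731,305), outer right corners (762,131), (696,466). Fit the tray pose from these.

```bash
cat >> h.py <<'E'
def rigid(A,B):
    A=np.array(A,float);B=np.array(B,float);a=A-A.mean(0);b=B-B.mean(0)
    th=np.arctan2((a[:,0]*b[:,1]-a[:,1]*b[:,0]).sum(),(a*b).sum()); R=rot(th)
    t=B.mean(0)-R@A.mean(0); return t,th,(A@R.T+t-B)
def rot(th): return np.array([[np.cos(th),-np.sin(th)],[np.sin(th),np.cos(th)]])
def load(f):
    d=np.load(f); return {k:d[k] for k in d}
E
python3 - <<'E'
from h import *
w2=load('w2.npz');w1=load('w1.npz')
px=np.array([[382,264],[560,288],[208,253],[731,305],[762,131],[696,466]])/3.2+[170,70]
M=np.array([[-30,0],[30,0],[-90,0],[90,0],[92,62],[92,-62]])/1e3
t,th,e=rigid(M,cast(w2,px,.03)); print('tray',t,np.degrees(th),(e*1e3).round(1).tolist())
b,_=blobs(w2,*BLUE,60)
for c,st in b: print(c,st,cast(w2,[c],.07))
# dock
U=cast(w1,[[320,79],[350,74],[380,70.8],[400,67.8]],.0095);L=cast(w1,[[320,198.4],[350,194.5],[380,190.4]],.0095)
a=np.radians(-82.); x=np.array([np.cos(a),np.sin(a)]); y=np.array([-x[1],x[0]])
print('y0',(U@y),(L@y),'mid',((U@y).mean()+(L@y).mean())/2)
# rail/knob axial
print('knob y',np.array([.6415,-.1775])@y,'x',np.array([.6415,-.1775])@x)
print('yellow mask',[cast(w1,[c],.028) @np.c_[x,y] for c,st in blobs(w1,(20,150,80),(32,255,255),300)[0]])
print('lip start cand',cast(w1,[[265,80],[288,214],[413,60],[424,196]],.011)@np.c_[x,y])
E
```

```text
tray [0.52312874 0.08062153] -95.8634792904758 [[-1.4, 1.0], [0.5, 1.3], [1.0, 2.8], [-0.1, 0.3], [4.1, -3.4], [-4.1, -2.0]]
[101.38361719  77.29115977] [  81   60   48   37 1233] [[0.60320451 0.28184496]]
[ 20.04706854 100.4657308 ] [   0   86   51   35 1211] [[0.58463188 0.36412307]]
[203.32718447 148.33398058] [ 177  137   55   24 1030] [[0.53781543 0.19224002]]
[ 89.33967156 177.58254105] [  68  160   47   38 1157] [[0.5098346  0.30790703]]
[ 10.02193784 191.25959781] [  0 178  28  36 547] [[0.49619546 0.39469746]]
[ 44.5388941 258.9475164] [  24  241   44   38 1067] [[0.42044831 0.37387157]]
[122.06973684 266.75657895] [107 245  36  39 760] [[0.41207075 0.2887962 ]]
y0 [0.55851617 0.55929229 0.5583653  0.55868114] [0.42677727 0.42662385 0.42671751] mid 0.4927099664290474
knob y 0.6105537406773057 x 0.2650521264675107
yellow mask [array([[0.26523287, 0.55597625]])]
lip start cand [[0.29601608 0.56551371]
 [0.30012654 0.4133542 ]
 [0.45346343 0.56470712]
 [0.46166499 0.41316033]]
```

```bash
cat >> h.py <<'E'
DA=np.radians(-82.); DX=np.array([np.cos(DA),np.sin(DA)]); DY=np.array([-DX[1],DX[0]])
KN=.266*DX+.6085*DY
def go(p,z,yaw,lin=False,speed=.15):   # grasp-point target
    P=[p[0],p[1],z+.163]
    if lin: r.servo_line(P,[180,0,yaw],speed)
    else: r.reach(P,[180,0,yaw])
def st(tag=''):
    s=r.sense(); print(tag,'t',round(s['clock'],1),'g',(s['tcp_pos']-[0,0,.163]).round(4),'yaw',s['orientation'].round(1),'op',round(s['opening'],4),'F',s['contact_force'].round(1),'T',s['torque'].round(2),'gf',round(s['gripper_force'],1)); return s
E
python3 - <<'E'
from h import *
go(KN,.20,8); go(KN,.111,8,True); st('at')
r.grab(25); st('grab')
go(KN,.125,8,True,.05); st('up')
for a in(-10,-28,-45,-61.9): go(KN,.125,a,True,.06)
s=st('turned'); print(s['joints'])
go(KN,.111,-61.9,True,.05); st('down'); r.let_go(); r.wait(.3)
go(KN,.20,-61.9,True); s=snap('top')
f=cv2.resize(s['frame'][160:260,330:430,::-1],None,fx=4,fy=4,interpolation=cv2.INTER_CUBIC)
go(KN-[.1,0.05],.28,0); s=snap('wrist','w3.png'); print(-s['R'].T@s['t']); np.savez('w3.npz',**{k:s[k] for k in('frame','K','D','R','t')})
E
```

```text
at t 5.5 g [ 0.6398 -0.1784  0.1124] yaw [ 1.8e+02 -1.0e-01  8.0e+00] op 0.0877 F [0.  0.6 0.1] T [-0.    0.    0.02] gf 0.0
grab t 6.6 g [ 0.6396 -0.1783  0.111 ] yaw [-179.9    0.     8. ] op 0.0158 F [-1.2  3.   1. ] T [ 0.51  0.22 -0.02] gf 25.0
up t 7.0 g [ 0.6396 -0.1784  0.1241] yaw [-1.799e+02  1.000e-01  8.000e+00] op 0.0157 F [ 1.6  3.8 -9. ] T [ 0.64 -0.44 -0.04] gf 25.0
turned t 8.8 g [ 0.6398 -0.1794  0.1249] yaw [-1.80e+02 -1.00e-01 -6.16e+01] op 0.016 F [ 4.7 -2.  -6.7] T [-0.22 -1.09 -0.02] gf 25.0
[-1.85810628e+01  1.55325680e+01  7.07961092e+01 -6.31152029e-02
  9.35836410e+01  1.33060671e+02]
down t 9.3 g [ 0.6394 -0.1793  0.1171] yaw [-179.8   -0.3  -61.8] op 0.0159 F [-2.9  0.7 15.5] T [0.15 0.8  0.03] gf 25.0
[ 0.62343981 -0.22947111  0.42115576]
```

View pics/w3.png

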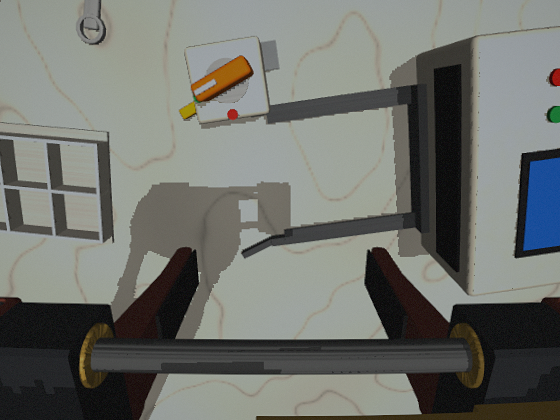

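The knob at (222,78) has turned towards the green dot, and the arm has swung aside to (188,112). The lowering stopped 6 mm high, though, so I measure the bar's angle.

```bash
python3 - <<'E'
from h import *
for f in('w1.npz','w3.npz'):
    s=load(f); hsv=cv2.cvtColor(s['frame'],cv2.COLOR_RGB2HSV)
    m=cv2.inRange(hsv,(5,150,80),(18,255,255))[:140,150:300]
    v=hsv[:140,150:300,2][m>0]; print(np.percentile(v,[5,25,50,75,95]))
    for th in(0,np.percentile(v,60)):
        mm=((m>0)&(hsv[:140,150:300,2]>=th)).astype('u1')
        ys,xs=np.nonzero(mm); P=cast(s,np.c_[xs+150,ys],.122)
        rc=cv2.minAreaRect((P*1000).astype('f4')); d=np.linalg.svd(P-P.mean(0))[2][0]
        print(rc,np.degrees(np.arctan2(d[1],d[0]))%180)
    for c,st in blobs(s,(20,150,80),(32,255,255),60)[0]: print('yel',c,cast(s,[c],.028))
s=load('w3.npz'); print(cast(s,[[320,100],[350,96],[380,92]],.0095))
E
```

```text
[107. 144. 146. 147. 149.]
((632.5585327148438, -179.975341796875), (40.04436111450195, 15.58518123626709), 7.0438666343688965) 8.748287744192993
((633.0363159179688, -179.7907257080078), (37.808258056640625, 13.488260269165039), 6.576785564422607) 9.006678428342184
yel [236.00242718  93.37621359] [[ 0.58747881 -0.1852747 ]]
yel [ 83.27272727 358.05454545] [[0.25041512 0.03666386]]
yel [480.21428571 373.6122449 ] [[ 0.22319386 -0.50710979]]
[113.6 156.  158.  159.  161. ]
((638.2457275390625, -179.245361328125), (15.260476112365723, 51.124114990234375), 28.420560836791992) 118.62891016237481
((638.9608764648438, -179.21417236328125), (12.848169326782227, 48.841121673583984), 28.532405853271484) 117.80342995762672
yel [187.66470588 110.41176471] [[ 0.60971563 -0.1259835 ]]
yel [ 83.68181818 359.04545455] [[0.26803805 0.05516828]]
yel [479.93167702 368.2173913 ] [[ 0.25154969 -0.51851855]]
[[ 0.62026222 -0.27349756]
 [ 0.62483536 -0.30762871]
 [ 0.6295018  -0.34172955]]
```

```bash
python3 - <<'E'
from h import *
r.grab(10); go(KN,.165,-61.9); go(KN,.152,-61.9,True); b=r.sense()['contact_force'][2]
for z in np.arange(.150,.136,-.0015):
    go(KN,z,-61.9,True,.03); s=r.sense(); f=s['contact_force'][2]-b; print(round(s['tcp_pos'][2]-.163-.019,4),round(f,1))
    if f>14: break
go(KN,.17,-61.9,True)
E
```

```text
0.1314 0.8
0.1295 0.6
0.1278 0.6
0.1263 0.4
0.1248 1.7
0.1233 0.6
0.1224 2.0
0.1223 7.4
0.1222 12.1
0.1221 15.7
```

The knob top is at 122 mm, so the selector is down in LOAD. Now the jars; first two, then a check.

```bash
cat > jars.py <<'E'
from h import *
import sys,json
TT=np.array([.5231,.0806]); TH=np.radians(-95.86)
def pocket(i): return TT+rot(TH)@np.array([[60,0,-60][i%3],[30,-30][i//3]])/1e3
def find():
    s=snap('top'); P=[cast(s,[c],.068)[0] for c,q in blobs(s,*BLUE,40)[0] if q[4]<180]
    return [p for p in P if .35<p[0]<.68 and .235<p[1]<.50]
def clear(p,others,yaw):
    d=np.array([np.sin(np.radians(yaw)),-np.cos(np.radians(yaw))]); n=np.array([-d[1],d[0]]); c=9
    for o in others:
        v=o-p
        for s in(1,-1):
            q=[max(abs(v@d*s-.050)-.008,0),max(abs(v@n)-.011,0)]; c=min(c,np.hypot(*q)-.016)
    return c
def pickplace(p,others,i):
    yaw=max(range(-75,90,15),key=lambda y:round(clear(p,others,y),3)-abs(y-30)*1e-5)
    print('pick',p.round(4),'yaw',yaw,'clear',round(clear(p,others,yaw),4))
    r.let_go(); go(p,.19,yaw); go(p,.072,yaw,True,.2); r.grab(20)
    go(p,.20,yaw,True,.25); s=r.sense(); print(' op',round(s['opening'],4))
    if not .029<s['opening']<.036: st('LOST'); return False
    q=pocket(i); go(q,.20,39 if yaw>-15 else -51); go(q,.100,39 if yaw>-15 else -51,True,.2)
    y=39 if yaw>-15 else -51
    if not .029<r.sense()['opening']<.036: st('LOST2'); return False
    b=r.sense()['contact_force'][2]
    go(q,.0785,y,True,.06); s=r.sense(); print(' place',i,'dF',(s['contact_force'][2]-b).round(1),'op',s['opening'].round(4),'z',(s['tcp_pos'][2]-.163).round(4))
    if s['contact_force'][2]-b>12: st('JAM'); return False
    r.let_go(); go(q,.19,y,True,.3); return True
E
python3 - <<'E'
from jars import *
go([.5,.05],.25,30)
for i in(0,3):
    J=sorted(find(),key=lambda p:p[1]); print([p.round(3).tolist() for p in J])
    if not pickplace(J[0],J[1:],i): break
go([.45,.08],.26,0); s=snap('wrist','w4.png'); np.savez('w4.npz',**{k:s[k] for k in('frame','K','D','R','t')}); st()
E
```

```text
[[0.604, 0.283], [0.416, 0.287], [0.511, 0.31], [0.585, 0.366], [0.421, 0.377], [0.493, 0.409]]
pick [0.6042 0.2829] yaw -45 clear 0.0451Traceback (most recent call last):
  File "<stdin>", line 5, in <module>
  File "jars.py", line 18, in pickplace
    r.let_go(); go(p,.19,yaw); go(p,.072,yaw,True,.2); r.grab(20)
                ~~^^^^^^^^^^^
  File "h.py", line 32, in go
    else: r.reach(P,[180,0,yaw])
          ~~~~~~~^^^^^^^^^^^^^^^
station.IKError: the arm cannot take that pose within its joint ranges
```

```bash
sed -i 's/range(-75,90,15)/range(0,166,15)/; s/39 if yaw>-15 else -51/39 if yaw<85 else 129/g' jars.py
python3 - <<'E'
from jars import *
for i in(0,3):
    J=sorted(find(),key=lambda p:p[1]); print([p.round(3).tolist() for p in J])
    if not pickplace(J[0],J[1:],i): break
go([.45,.08],.26,0); s=snap('wrist','w4.png'); np.savez('w4.npz',**{k:s[k] for k in('frame','K','D','R','t')}); st()
E
```

```text
[[0.604, 0.283], [0.416, 0.287], [0.511, 0.31], [0.585, 0.366], [0.421, 0.377], [0.493, 0.409]]
pick [0.6042 0.2829] yaw 135 clear 0.045
 op 0.0316Traceback (most recent call last):
  File "<stdin>", line 4, in <module>
  File "jars.py", line 25, in pickplace
    go(q,.0785,y,True,.06); s=r.sense(); print(' place',i,'dF',(s['contact_force'][2]-b).round(1),'op',s['opening'].round(4),'z',(s['tcp_pos'][2]-.163).round(4))
                                                                                                       ^^^^^^^^^^^^^^^^^^
AttributeError: 'float' object has no attribute 'round'
```

```bash
sed -i "s/s\['opening'\].round(4)/round(s['opening'],4)/" jars.py
python3 - <<'E'
from jars import *
st('now'); r.let_go(); go(pocket(0),.19,129,True,.3)
for i in(3,):
    J=sorted(find(),key=lambda p:p[1]); print([p.round(3).tolist() for p in J])
    if not pickplace(J[0],J[1:],i): break
go([.45,.08],.26,0); s=snap('wrist','w4.png'); np.savez('w4.npz',**{k:s[k] for k in('frame','K','D','R','t')}); st()
E
```

```text
now t 27.0 g [0.5467 0.0178 0.0782] yaw [-180.   -0.  129.] op 0.0319 F [ 0.4  0.5 -1.8] T [ 0.01 -0.1  -0.04] gf 20.0
[[0.416, 0.287], [0.511, 0.31], [0.585, 0.366], [0.421, 0.377], [0.493, 0.409]]
pick [0.4156 0.2869] yaw 60 clear 0.0419
 op 0.0318
 place 3 dF -0.0 op 0.0317 z 0.0782
 t 37.2 g [0.4502 0.0798 0.2582] yaw [1.8e+02 2.0e-01 1.0e-01] op 0.0878 F [-1.  -0.7  0.1] T [ 0.01  0.02 -0.01] gf 0.0
```

View pics/w4.png

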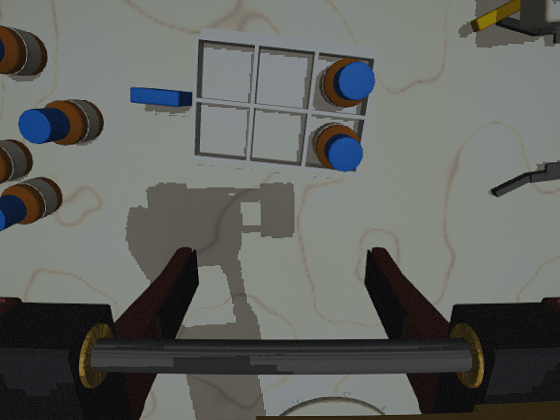

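Two jars stand in the right-hand pockets, caps at (355,82) and (345,153), both upright. I carry on with the other four.

```bash
python3 - <<'E'
from jars import *
for i in(1,4,2,5):
    J=sorted(find(),key=lambda p:p[1]); print([p.round(3).tolist() for p in J])
    if not pickplace(J[0],J[1:],i): break
go([.45,.08],.26,0); s=snap('wrist','w5.png'); st()
for c,q in blobs(s,*BLUE,60)[0]:
    p=cast(s,[c],.073)[0]; print(c.round(0),p.round(4),((rot(TH).T@(p-TT))*1e3).round(1))
E
```

```text
[[0.511, 0.31], [0.585, 0.366], [0.421, 0.377], [0.467, 0.406]]
pick [0.5112 0.3099] yaw 75 clear 0.0397
 op 0.0318
 place 1 dF -0.5 op 0.0316 z 0.0781
[[0.585, 0.366], [0.421, 0.377], [0.467, 0.406]]
pick [0.5853 0.366 ] yaw 165 clear 0.1021
 op 0.0314
 place 4 dF -0.9 op 0.0315 z 0.0782
[[0.421, 0.377], [0.468, 0.406]]
pick [0.4212 0.3772] yaw 30 clear 0.0431
 op 0.0317
 place 2 dF 0.1 op 0.0315 z 0.0782
[[0.468, 0.406]]
pick [0.4675 0.4064] yaw 30 clear 9
 op 0.0318
 place 5 dF 44.7 op 0.0317 z 0.0925
JAM t 66.4 g [0.5025 0.147  0.0925] yaw [179.7  -1.5  39.2] op 0.0317 F [-2.2 13.6 43.6] T [1.9  0.52 0.11] gf 44.5
 t 67.2 g [0.4504 0.0804 0.2577] yaw [1.8e+02 2.0e-01 1.0e-01] op 0.0317 F [ 0.1 -0.1 -1.5] T [ 0.    0.   -0.03] gf 26.0
[206.  77.] [0.5513 0.1473] [-69.2  21.2]
[345.  79.] [0.5502 0.0228] [54.7 32.8]
[277.  81.] [0.5478 0.0839] [-5.8 24.2]
[153. 108.] [0.5243 0.1974] [-116.3  -10.8]
[267. 151.] [0.4845 0.0928] [ -8.2 -39.7]
[338. 151.] [0.485  0.0254] [ 58.8 -32.3]
[281. 290.] [0.3354 0.0797] [  20.1 -186.6]
```

View pics/w5.png

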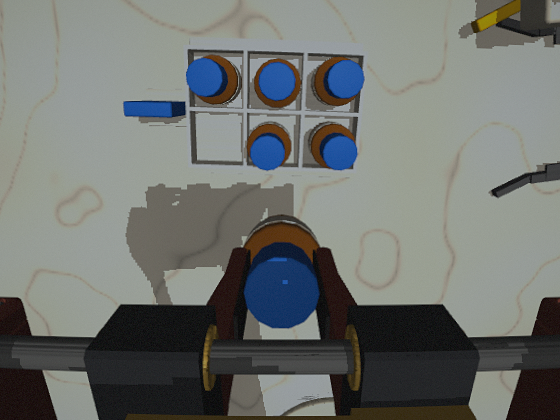

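Five jars stand in the tray. The sixth is held at (282,285), and the empty pocket is at (217,138). The tray has turned a little, so I re-measure it from a crop.

```bash
python3 - <<'E'
from h import *
im=cv2.imread('pics/w5.png')[35:180,110:375]
cv2.imwrite('pics/tr2.png',cv2.convertScaleAbs(cv2.resize(im,None,fx=3,fy=3,interpolation=cv2.INTER_CUBIC),alpha=1.4))
E
```

```text
(no output)
```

View pics/tr2.png

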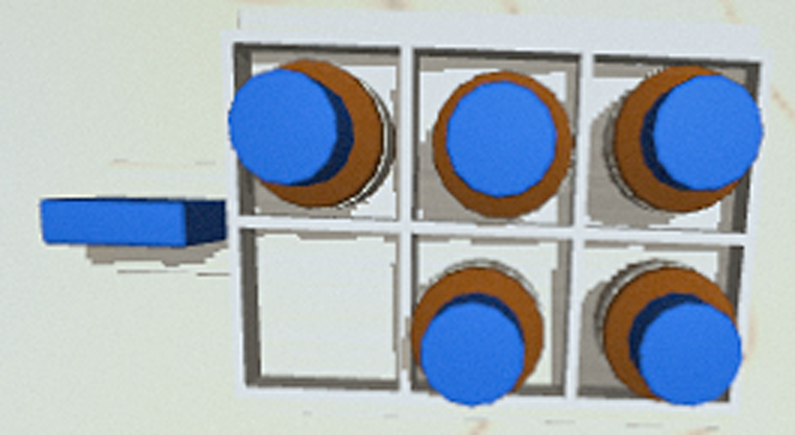

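The crop gives wall crossings (405,226), (577,234), centre wall ends (234,219), (746,240), and side junctions (406,50), (583,57), (406,389), (570,396).

```bash
python3 - <<'E'
from h import *
import jars
from jars import *
go([.45,.08],.26,0); s=snap('wrist')   # same pose as w5
px=np.array([[405,226],[577,234],[234,219],[746,240],[406,50],[583,57],[406,389],[570,396]])/3+[110,35]
M=np.array([[-30,0],[30,0],[-90,0],[90,0],[-30,60],[30,60],[-30,-60],[30,-60]])/1e3
t,th,e=rigid(M,cast(s,px,.03)); print('tray',t.round(4),np.degrees(th).round(2),(e*1e3).round(1).tolist())
jars.TT=t; jars.TH=th
q=pocket(5); print(q, r.sense()['opening'])
yaw=np.degrees(th)+135; go(q,.20,yaw); go(q,.100,yaw,True,.15); b=r.sense()['contact_force'][2]; ok=True
for z in np.arange(.098,.0780,-.002):
    go(q,z,yaw,True,.06); s=r.sense(); f=s['contact_force'][2]-b
    if f>4: print('contact',z,f); ok=z<.084; break
st('low')
if ok: r.let_go(); go(q,.19,yaw,True,.3)
else: go(q,.2,yaw,True,.2)
go([.45,.08],.26,0); s=snap('wrist','w6.png'); st()
np.savez('w6.npz',**{k:s[k] for k in('frame','K','D','R','t')})
for c,q in blobs(s,*BLUE,60)[0]:
    p=cast(s,[c],.073)[0]; print(c.round(0),p.round(4),((rot(th).T@(p-t))*1e3).round(1))
E
```

```text
tray [0.5189 0.0873] -91.9 [[-0.2, 0.3], [0.4, -0.2], [-0.8, 1.0], [0.1, -1.4], [3.0, 0.1], [3.2, -1.3], [-3.1, 1.0], [-2.6, 0.4]]
[0.49094537 0.1483022 ] 0.03164639084911384
contact 0.094 6.457277650482324
low t 69.8 g [0.4912 0.1484 0.0955] yaw [ 1.799e+02 -1.000e-01  4.310e+01] op 0.0314 F [-0.4 -0.2  6.2] T [-0.06  0.33 -0.03] gf 26.8
 t 71.1 g [0.4503 0.0803 0.2579] yaw [-180.     0.2    0.2] op 0.0319 F [-0.5  0.7 -1.8] T [ 0.07 -0.    0.04] gf 26.0
[205.  76.] [0.5513 0.1474] [-61.1  30.4]
[345.  78.] [0.5501 0.0228] [63.5 33.2]
[276.  80.] [0.5478 0.0839] [ 2.5 29. ]
[153. 108.] [0.5242 0.1974] [-110.1    1.6]
[267. 151.] [0.4845 0.0929] [ -4.4 -34.6]
[338. 151.] [0.485  0.0254] [ 63.  -31.9]
[281. 290.] [0.3344 0.0793] [  14.1 -184.2]
```

View pics/w6.png

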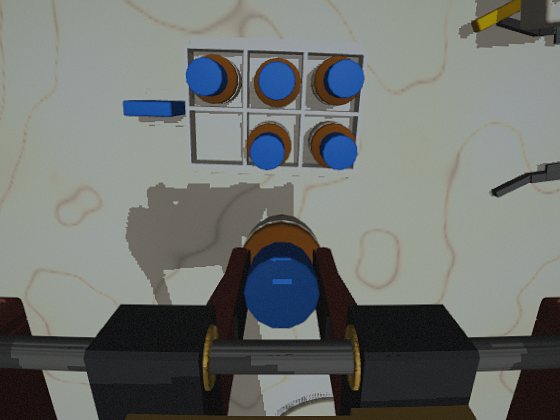

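The sixth jar met something about 15 mm early again, though the tray fit is good. It has probably slipped in the grip, so I measure how it sits in the fingers.

```bash
python3 - <<'E'
from h import *
s=load('w6.npz'); print([ (q.tolist()) for c,q in blobs(s,*BLUE,60)[0]][-1], s['K'][0,0])
hsv=cv2.cvtColor(s['frame'],cv2.COLOR_RGB2HSV)
m=cv2.inRange(hsv,*BLUE); print({y:(np.nonzero(m[y])[0].min(),np.nonzero(m[y])[0].max()) for y in range(246,330,8) if m[y].any()})
a=np.linspace(0,2*np.pi,60); C=np.c_[.016*np.cos(a),.016*np.sin(a)]; g=np.array([.4503,.0803])
B=np.c_[.023*np.cos(a),.023*np.sin(a)]
for rel in(.06,.065,.072,.08,.09):
    f=lambda D,h:proj(s,np.c_[D+g,np.full(60,.2579+h-rel)])
    T=f(C,.088);L=f(C,.048);b=f(B,0)
    print(rel,'top',T.min(0).round(),T.max(0).round(),'caplow',L.min(0).round(),'bottom toprow',b.min(0).round(),b.max(0).round())
E
```

```text
[244, 248, 76, 80, 4418] 345.9032466474433
{246: (np.int64(268), np.int64(295)), 254: (np.int64(258), np.int64(305)), 262: (np.int64(252), np.int64(309)), 270: (np.int64(250), np.int64(311)), 278: (np.int64(247), np.int64(316)), 286: (np.int64(245), np.int64(317)), 294: (np.int64(244), np.int64(319)), 302: (np.int64(246), np.int64(317)), 310: (np.int64(250), np.int64(313)), 318: (np.int64(256), np.int64(306)), 326: (np.int64(270), np.int64(292))}
0.06 top [238. 285.] [320. 354.] caplow [247. 242.] bottom toprow [243. 200.] [316. 268.]
0.065 top [239. 278.] [318. 346.] caplow [248. 238.] bottom toprow [244. 198.] [315. 264.]
0.072 top [241. 270.] [317. 335.] caplow [249. 233.] bottom toprow [245. 195.] [314. 259.]
0.08 top [243. 261.] [315. 323.] caplow [251. 227.] bottom toprow [246. 192.] [313. 254.]
0.09 top [245. 251.] [313. 311.] caplow [252. 221.] bottom toprow [248. 188.] [312. 248.]
```

The cap's top edge and the body's bottom edge disagree with an upright jar by about 10°, so it is tilted in the fingers. I set it on free bench so it rights itself, then pick it again.

```bash
cat > six.py <<'E'
from h import *
import jars
from jars import *
jars.TT=np.array([.5189,.0873]); jars.TH=np.radians(-91.9)
p=np.array([.45,.30]); go(p,.16,30); go(p,.10,30,True,.2); b=r.sense()['contact_force'][2]
for z in np.arange(.096,.070,-.002):
    go(p,z,30,True,.06); f=r.sense()['contact_force'][2]-b
    if f>2.5: print('contact',z,f); break
r.let_go(); r.wait(.5); go(p,.19,30,True,.3); go([.5,.05],.25,30)
J=find(); print(J)
assert len(J)==1
p=J[0]; r.let_go(); go(p,.19,45); s=snap('wrist'); 
for c,q in blobs(s,*BLUE,300)[0]: print('near',cast(s,[c],.068))
go(p,.072,45,True,.2); r.grab(25); go(p,.2,45,True,.25); st('held')
go([.45,.08],.26,0); s=snap('wrist')
print('bbox',[q.tolist() for c,q in blobs(s,*BLUE,1000)[0]][-1],'expect rows ~232..335')
q=pocket(5); yaw=np.degrees(jars.TH)+135; go(q,.20,yaw); go(q,.100,yaw,True,.15); b=r.sense()['contact_force'][2]; ok=True
for z in np.arange(.098,.0780,-.002):
    go(q,z,yaw,True,.06); f=r.sense()['contact_force'][2]-b
    if f>4: print('contact',z,f); ok=z<.084; break
st('low')
if ok: r.let_go(); go(q,.19,yaw,True,.3)
else: go(q,.2,yaw,True,.2)
go([.45,.08],.26,0); s=snap('wrist','w7.png'); st()
np.savez('w7.npz',**{k:s[k] for k in('frame','K','D','R','t')})
for c,q in blobs(s,*BLUE,60)[0]:
    p=cast(s,[c],.073)[0]; print(c.round(0),p.round(4),((rot(jars.TH).T@(p-jars.TT))*1e3).round(1))
E
python3 six.py
```

```text
[array([0.439335  , 0.29784516])]
near [[0.52383318 0.21290135]]
near [[0.43820553 0.29145946]]
near [[0.55638504 0.13233101]]
near [[0.55476889 0.0789152 ]]
held t 82.5 g [0.4393 0.2978 0.1984] yaw [-1.8e+02  1.0e-01  4.5e+01] op 0.0319 F [-0.1  0.4 -1.2] T [-0.03 -0.01 -0.05] gf 25.0
bbox [246, 246, 72, 92, 5254] expect rows ~232..335
low t 87.7 g [0.4909 0.1482 0.0778] yaw [-180.     0.    43.1] op 0.0315 F [-0.5 -0.2 -1.6] T [-0.04  0.02 -0.01] gf 25.0
 t 89.9 g [0.4503 0.0803 0.2578] yaw [180.    0.2   0.2] op 0.0874 F [ 0.1 -0.1  0.6] T [0.06 0.   0.  ] gf 0.0
[205.  76.] [0.5515 0.1479] [-61.6  30.6]
[345.  78.] [0.5501 0.0225] [63.7 33.3]
[276.  80.] [0.5478 0.0839] [ 2.5 29. ]
[152. 108.] [0.5243 0.1982] [-111.     1.8]
[209. 147.] [0.4878 0.148 ] [-59.7 -33.1]
[267. 151.] [0.4845 0.0928] [ -4.4 -34.6]
[339. 151.] [0.4849 0.0249] [ 63.4 -32. ]
```

```bash
python3 - <<'E'
from h import *
s=load('w3.npz'); g=cv2.cvtColor(s['frame'],cv2.COLOR_RGB2GRAY).astype(int)
U=[];L=[]
for c in range(300,390,10):
    u=next(r_ for r_ in range(100,135) if g[r_,c]>85 and g[r_+1,c]>85 and g[r_-3,c]<80); U.append([c,u-.5])
    l=next(r_ for r_ in range(212,240) if g[r_,c]<85 and g[r_+1,c]<85); L.append([c,l-.5])
for P in(U,L):
    Q=cast(s,P,.0095); v=Q[-1]-Q[0]; print((Q@DY).round(4),np.degrees(np.arctan2(v[1],v[0])))
K=cast(s,[[222,78]],.115); print(K)
E
```

```text
[0.5588 0.5583 0.559  0.5585 0.5592 0.5588 0.5595 0.5591 0.5587] -82.07548143140849
[0.4261 0.4271 0.4266 0.4262 0.4271 0.4267 0.4263 0.4272 0.4267] -81.66702344880504
[[ 0.63892988 -0.1797264 ]]
```

```bash
cat >> h.py <<'E'
DO=.277*DX+.4928*DY
def fin(t,th): return np.asarray(t)+rot(th)@[-.117,0]
E
python3 - <<'E'
from h import *
t0=np.array([.5189,.0873]); a0=np.radians(-91.9); f0=fin(t0,a0)
go(f0,.19,88.1); go(f0,.064,88.1,True,.15); r.grab(40); st('grip')
t1=DO+DX*-.150; n=8
for k in range(1,n+1):
    u=k/n; t=t0+(t1-t0)*u; a=a0+(DA-a0)*min(1,u); go(fin(t,a),.064,np.degrees(a)+180,True,.07)
    s=r.sense()
    if np.linalg.norm(s['contact_force'])>15: st('F'); break
st('premouth'); s=snap('top','top2.png')
f=s['frame'][150:300,200:450,::-1]; cv2.imwrite('pics/pm.png',cv2.convertScaleAbs(cv2.resize(f,None,fx=3.2,fy=3.2,interpolation=cv2.INTER_CUBIC),alpha=1.5))
E
```

```text
grip t 93.2 g [0.5229 0.2043 0.064 ] yaw [180.    0.   88.1] op 0.0138 F [ 2.3  0.2 -0.7] T [ 0.06 -0.35  0.37] gf 40.0
premouth t 96.5 g [0.4894 0.0585 0.064 ] yaw [-1.8e+02  1.0e-01  9.8e+01] op 0.0137 F [-1.6 -0.9 -0.1] T [-0.04  0.07  0.21] gf 40.0
```

View pics/pm.png

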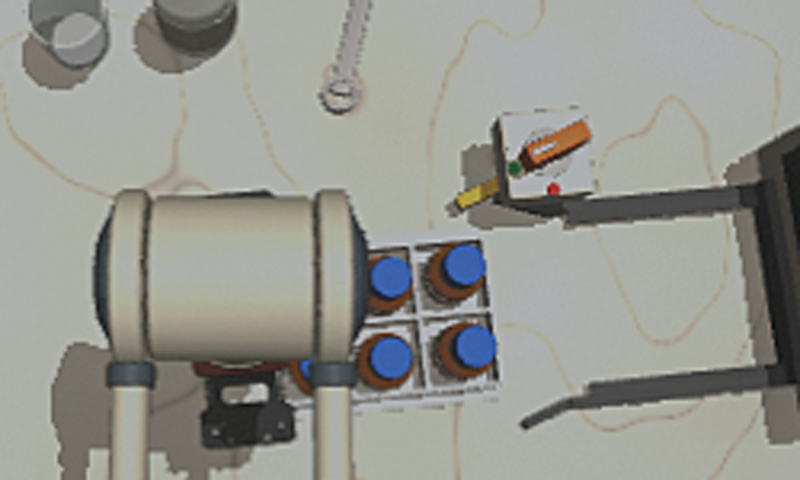

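The tray is aligned with the slot: its front edge at (490,320) faces the middle between the rails at (565,215) and (590,395), and the jars are upright. Now I slide it in.

```bash
python3 - <<'E'
from h import *
yaw=98
d=-.150
while d<.080:
    d+=.015; go(fin(DO+DX*d,DA),.064,yaw,True,.06); s=r.sense(); F=s['contact_force'][:2]
    print(round(d,3),'along',round(F@DX,1),'across',round(F@DY,1),'Tz',round(s['torque'][2],2))
    if np.linalg.norm(F)>22: break
while abs(F@DX)<14 and d<.100:
    d+=.002; go(fin(DO+DX*d,DA),.064,yaw,True,.03); s=r.sense(); F=s['contact_force'][:2]
    print(round(d,3),'along',round(F@DX,1),'across',round(F@DY,1))
s=st('end'); p=s['tcp_pos'][:2]-DO; print('tray x',p@DX+.117,'y',p@DY)
E
```

```text
-0.135 along -0.1 across 1.1 Tz 0.1
-0.12 along 0.0 across 1.0 Tz 0.11
-0.105 along 0.2 across 1.2 Tz 0.13
-0.09 along -0.1 across 0.7 Tz 0.09
-0.075 along -0.4 across 0.3 Tz 0.13
-0.06 along 0.1 across 0.2 Tz 0.15
-0.045 along -0.6 across 1.0 Tz 0.07
-0.03 along 0.2 across -0.4 Tz 0.11
-0.015 along -0.5 across 0.9 Tz 0.09
-0.0 along -0.1 across 0.6 Tz 0.08
0.015 along 0.1 across -0.1 Tz 0.06
0.03 along 0.6 across -0.1 Tz 0.12
0.045 along 0.6 across 0.6 Tz 0.13
0.06 along 0.6 across -0.0 Tz 0.15
0.075 along -0.7 across 1.2 Tz 0.12
0.09 along -0.5 across 0.3 Tz 0.09
0.092 along -5.5 across -0.2
0.094 along -12.3 across 0.5
0.096 along -17.5 across -1.9
end t 103.7 g [ 0.5236 -0.182   0.064 ] yaw [-180.    -0.4   98.1] op 0.0137 F [-4.3 17.   3.6] T [ 2.49  0.3  -0.07] gf 40.0
tray x 0.09304800531656134 y 0.00035867377560591754
```

```bash
python3 - <<'E'
from h import *
r.let_go(); r.wait(.3); p=r.sense()['tcp_pos'][:2]; go(p,.20,98,True,.2)
H=DO+DX*.092
go([.45,-.25],.26,0); s=snap('wrist')
for c,q in blobs(s,*BLUE,60)[0]:
    w=cast(s,[c],.073)[0]; print(c.round(0),q[4],(rot(DA).T@(w-H)*1e3).round(1))
K=np.array([.6392,-.1793])
go(K,.20,-61.9); go(K,.111,-61.9,True); r.grab(25); st('grab')
go(K,.125,-61.9,True,.05)
for a in(-45,-28,-10,8): go(K,.125,a,True,.06)
st('turned'); go(K,.112,8,True,.05); st('down'); r.let_go(); r.wait(.3); go(K,.165,8,True)
r.grab(10); go(K,.148,8,True); b=r.sense()['contact_force'][2]
for z in np.arange(.1465,.136,-.0015):
    go(K,z,8,True,.03); s=r.sense(); f=s['contact_force'][2]-b; print(round(s['tcp_pos'][2]-.182,4),round(f,1))
    if f>14: break
go(K,.17,8,True); go([.45,-.25],.26,0); s=snap('wrist','w8.png'); st()
np.savez('w8.npz',**{k:s[k] for k in('frame','K','D','R','t')})
E
```

```text
[402.  42.] 1264 [65.1 33. ]
[334.  57.] 1152 [ 4.4 28.1]
[550. 105.] 2222 [203.5 -37.3]
[262.  66.] 1155 [-60.6  29.4]
[209. 110.] 798 [-114.3   -0.7]
[405. 118.] 1180 [ 64.5 -32.4]
[333. 131.] 1064 [ -3.2 -35.6]
[274. 138.] 995 [-59.1 -35. ]
grab t 110.5 g [ 0.6395 -0.1791  0.111 ] yaw [-179.9   -0.   -61.9] op 0.0157 F [ 2.6  0.6 -0.4] T [ 0.21 -0.44  0.  ] gf 25.0
turned t 112.8 g [ 0.6399 -0.1784  0.1232] yaw [-1.799e+02 -1.000e-01  8.100e+00] op 0.0157 F [ 6.8  3.3 -8.2] T [ 0.31 -1.63  0.03] gf 25.0
down t 113.2 g [ 0.6398 -0.1783  0.1112] yaw [-1.799e+02 -1.000e-01  8.100e+00] op 0.0164 F [ 6.7  3.7 -6.5] T [ 0.54 -1.23  0.05] gf 25.0
0.128 -0.4
0.126 -0.3
0.1243 -0.4
0.1228 -0.6
0.1223 2.6
0.1222 8.1
0.1222 12.4
 t 119.8 g [ 0.4509 -0.2498  0.2583] yaw [-1.799e+02  1.000e-01  1.000e-01] op 0.0005 F [-0.1 -0.1  0.9] T [ 0.03 -0.03  0.02] gf 0.0
```

View pics/w8.png

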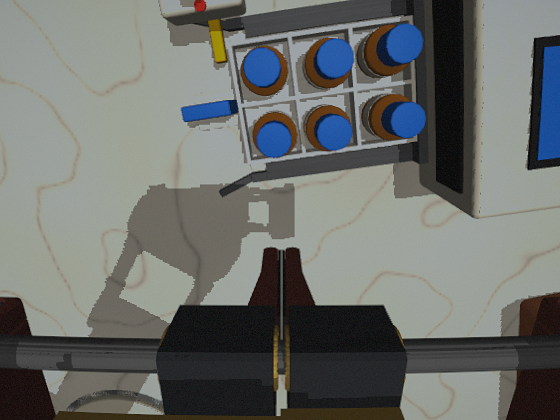

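The tray is home with all six jars upright in it. The yellow arm at (219,42) stands behind the tray's end wall, and the knob is down at 122 mm. Handing in.

```bash
python3 -c "
from station import r
print(r.hand_in())"
```

```text
the job is handed in; nothing more can be done
None
```

I handed the job in at about 120 s: all six jars stand upright in the tray, the tray is against the dock's back stop, and the selector is down in LOCK with the yellow arm behind the tray; `r.hand_in()` returned no verdict.

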